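# Stamp the sign-off box of the lab notebook

## Task

Take the self-inking stamp out of its dust tray by its cap, set it down gently and squarely over the ruled sign-off box on the notebook page, and press the cap straight down with a steady, moderate force until the printing die bears on the paper, holding it so for about a second. Lift it straight off without skidding or shifting the notebook, and seat it back in its dust tray, upright and fully home. Leave the other things on the bench where they are.

Things in the scene. Friction and masses are not known exactly. Their poses are not given: they have to be found in the camera images.
- stamp: Self-inking hand stamp, 38 x 62 mm at the foot and 81 mm tall. This body is its grey foot frame (38 mm along its x, 62 mm along its y, 6 mm high, open in the middle); the black cap slides on it. Origin: centre of the foot's underside, z up. Total mass about 0.13 kg
- stamp_cap: The stamp's black cap, 30 mm along x (the flat faces to grip, 32 to 72 mm above the foot's underside), 56 mm along y, 28 to 81 mm high at rest. Same origin and axes as the stamp when not pressed. It slides straight down on the foot against a return spring (2 N to start, 0.2 N per mm more; at most 17 mm) and carries the printing die. Nothing stops it before the die meets the paper
- die_nominal (a point): Nominal centre of the face of the rubber die (22 x 44 mm, foam-backed) under the cap, 10 mm over the foot's underside at rest; a screw sets its true height up to 4 mm higher or lower (not measured): the spring alone is felt for 6 to 14 mm, then the die bears and each mm more adds some 8 N. A good print needs 7 to 13 N of the die on the paper (about 12 to 16 N on the cap in all); over 18 N spoils it
- stamp_foot (a point): Centre of the underside of the stamp's foot (same as the origin of stamp)
- lab_book: Spiral notebook lying open-faced and loose on the bench, 210 mm along its x, 150 mm along its y, paper surface 12 mm above its underside (the wire spiral along one edge rises to 16 mm). Origin: centre of the underside, z up
- sign_box (a point): Centre, on the paper surface, of the black ruled rectangular sign-off box on the page: 36 mm along the notebook's x, 58 mm along its y, so that the stamp's foot just covers it with its x (or -x) along the notebook's x
- stamp_tray: Grey dust tray fixed to the bench, 72 mm along x, 96 mm along y, 10 mm high with a rectangular pocket 42 x 66 mm, 6 mm deep, with a bevelled mouth, in which the stamp's foot stands with 2 mm to spare on each side. Origin: centre of the underside, z up
- tray_floor (a point): Centre of the tray's pocket floor, 4 mm above the bench
- timer: White bench timer, 68 x 68 x 20 mm, bystander; origin at the centre of its underside
- marker_b: Marker pen lying down, 135 mm long, 17 mm thick, bystander; origin at the centre of its underside
- beaker: Small clear beaker, 54 mm across, 69 mm tall, bystander; origin at the centre of its underside
- tape_roll: Roll of tape lying flat, 98 mm across, 25 mm high, bystander; origin at the centre of its underside
Not all that is in view belongs to the job. Leave any blue or red look-alike of the stamp alone.

How it is judged:
On the way, in this order (a step that is already met when the one before it is completed fails the run):
1. the die presses on the paper with 7 to 13 N, the stamp upright within 3 degrees, within 5 mm of the box's centre and 5 degrees of its sides, for 0.6 s (contact force between stamp_cap and lab_book between 7 and 13 N and horizontal distance between stamp_foot and sign_box below 0.005 m and angle between stamp's own z axis and vertical below 0.052 rad and angle between the x axis of stamp and the x axis of lab_book, either way round below 0.087 rad), for 0.6 s.
2. the stamp is lifted clear of the notebook, which has not shifted by more than 4 mm (height (world z) of stamp_foot above 0.032 m and contact force between stamp and lab_book below 0.05 N and distance of sign_box from where it was at the start of the episode below 0.004 m), for 0.1 s.
At the end, for the whole second after the job is handed in: the stamp stands released and still in the pocket of its tray: within 4 mm of its centre, square to it within 7 degrees, fully down (within 1.5 mm) and upright (within 2 degrees); the notebook lies within 4 mm of where it was (horizontal distance between stamp_foot and tray_floor below 0.004 m and z of stamp_foot in the frame of tray_floor below 0.0015 m and angle between stamp's own z axis and vertical below 0.04 rad and angle between the x axis of stamp and the x axis of stamp_tray, either way round below 0.12 rad and distance of sign_box from where it was at the start of the episode below 0.004 m and linear speed of stamp below 0.01 m/s); the robot touches nothing.
It fails at once if the die presses on the page with more than 18 N (contact force between stamp_cap and lab_book above 18 N).
It fails at once if the stamp bears on the notebook more than 8 mm off the box's centre (contact force between stamp and lab_book above 1 N and horizontal distance between stamp_foot and sign_box above 0.008 m).
It fails at once if the stamp skids or is slammed: its foot moves faster than 40 mm/s while it bears on the notebook with more than 3 N (contact force between stamp and lab_book above 3 N and linear speed of stamp above 0.04 m/s).
It fails at once if the stamp is rocked by more than 4 degrees while the die bears on the paper (contact force between stamp_cap and lab_book above 1 N and angle between stamp's own z axis and vertical above 0.07 rad).
It fails at once if a bystander (timer, marker, beaker, tape roll) is moved by more than 20 mm (distance of any of timer, marker_b, beaker, tape_roll from where it was at the start of the episode above 0.02 m).
It also fails if it takes over 64 s, if anything falls off the work surface, if the arm or the gripper's body presses on something with over 40 N, if the wrist force passes 120 N, or if a joint passes its speed limit or range.

## Robot

A 6-joint arm with a two-finger parallel gripper is mounted at the origin on a cart in front of the work surface, level with it; the furniture and walls round the work are solid. World frame = base frame: x ahead of the robot, y to its left, z up, the work surface at z = 0. Lengths are in m, angles in rad, forces in N, time in s.
With the tool pointing down it reaches from about 0.3 to 0.775 m from the base axis. Payload 14.6 kg.
Tool frame: the origin (TCP) lies between the finger pads; the fingertips stand ahead of it and the grasp point (between the pads) lies 2 mm behind it (arm.tips_ahead is the z of the fingertips in the tool frame, in m); z points along the fingers, y is the line along which they close (so a half turn about z gives the same grasp; the last joint's range is limited). The gripper opens to 94 mm and grips with 3 to 60 N. Pads are 16 mm wide; open, the fingers measure 119 mm over their backs; the gripper's body (75 mm by 177 mm) begins 78 mm behind the grasp point.
Start: joints at [1.25, 0.3, 1.521, -0, 1.321, -0.067], TCP at [0.138, 0.532, 0.222] pointing down, gripper open.
Joint ranges: [-3.03, 3.03], [-0.79, 2.21], [0.23, 2.52], [-1.04, 4.18], [0, 3.07], [-2.55, 2.55]. Speed limits (rad/s): [2.22, 2.22, 2.57, 3.14, 3.14, 3.14].

## Interface

Orientations are given as a unit quaternion [x, y, z, w].
In Python, from workcell import arm gives the robot as it stands. The module is installed in compiled form; this text tells all that it offers.
- The arm moves only by the shell command python3 -m creep 'ROWS' [FORCE]. ROWS is JSON, a list of rows, each an object of numbers: "wx", "wy", "wz": the turn, a rotation vector about the tool's x, y, z as a fraction of full scale; "x", "y", "z": the shift along the tool's x, y, z as a fraction of full scale; "jaw": the gripper command: -1 is shut, 1 is fully open, values between are in proportion. In form: [{"wx": .., "wy": .., "wz": .., "x": .., "y": .., "z": .., "jaw": ..}, ...]. A call has 1 to 20 rows; each row is the pose to reach, as a shift and turn from the pose commanded when the call began, along the tool's axes at that moment; what a row does not reach only later rows make up. Full scale, the value 1, is 300 mm for a shift and 60 degrees for a turn. A row lasts 1/10 s, in which the tool goes at most 50 mm and 8.59 degrees, less where a joint would pass 70% of its speed; a pose out of reach is approached as far as the arm can. A call with a number of a shift or a turn outside -1 to 1 is refused whole. A call with a gripper value outside its range is refused whole. The fingers move at their own pace and stop on an object; FORCE is the grip in N (left out, the last holds). Time passes only in rows, so rows that repeat a pose let the fingers close. It gives the time, the measured TCP pose, the force, the opening and the grip force at its end, in the units of the state.
- arm.get_state(): the state, without advancing time (a new reading comes with each control period).
- arm.read_camera(name): name is "scene" or "top"; returns (picture, depth): 400x640x3 uint8, red, green, blue; 400x640 float32, m along the optical axis (not along the pixel's ray), 0 where there is no reading.
- arm.camera_info(name): a dict with "vfov" (degrees; the focal length in pixels is half the picture's height over the tangent of half this angle, whatever the lens; pixels are square), "cx", "cy" (the principal point, pixels), "R" (3x3) and "t" (3): a world point X has camera coordinates R X + t. Camera axes: x right, y down, z forward; pixel columns grow to the right and rows downward; lengths in m; the calibration is good to about 2 mm. A picture is of the moment at which its call begins. camera_info takes no time and is no camera call.
- arm.sign_off(): hands the job in; it is judged then, once.
The state is a dict: "time_s": time; "joints": joint angles; "qd": joint speeds; "joint_efforts": joint torques, N m; "ee_pos": TCP position; "tcp_rot": TCP orientation; "ft_force": force on the tool from outside, world axes, zero at the start; "torque": the same for the moment, N m; "width": finger opening in m; "gripper_force": force on a finger pad.
Only numpy, scipy, OpenCV 4.12 (cv2) and the standard library are available. Lean on these libraries where they do the work, as an engineer would, in place of code of your own. Each camera call takes 0.05 s, during which the arm holds its last target. There are 200 camera calls.

## Working session

There is one attempt and no reset: what is moved stays moved. The work goes in short steps, Python scripts to look and compute and a shell command to move; the robot and the scene stay as the last step left them, time stands still between calls to the robot, and variables do not carry over. Pictures are saved under pics/ and viewed, at most 10 in all, crops included, and the job is handed in when it is done.

```bash
mkdir -p pics
cat > h.py <<'E'
import numpy as np, cv2
from workcell import arm
def grab(n):
    p,d=arm.read_camera(n); np.savez('/tmp/%s.npz'%n,p=p,d=d); return p,d
def load(n):
    z=np.load('/tmp/%s.npz'%n); return z['p'],z['d']
def K(n):
    c=arm.camera_info(n); f=200/np.tan(np.radians(c['vfov'])/2); return f,c['cx'],c['cy'],np.array(c['R']),np.array(c['t'])
def ray(n,u,v,z):
    f,cx,cy,R,t=K(n); o=-R.T@t; d=R.T@np.array([(u-cx)/f,(v-cy)/f,1]); return o+d*(z-o[2])/d[2]
def proj(n,X):
    f,cx,cy,R,t=K(n); c=R@np.array(X)+t; return c[0]/c[2]*f+cx,c[1]/c[2]*f+cy
def cloud(n,d):
    f,cx,cy,R,t=K(n); v,u=np.mgrid[:400,:640]; P=np.stack([(u-cx)/f*d,(v-cy)/f*d,d],-1); return (P-t)@R
E
python3 - <<'E'
from h import *
for n in('scene','top'):
    p,d=grab(n); cv2.imwrite('pics/%s0.png'%n,p[:,:,::-1]); print(arm.camera_info(n))
print(arm.get_state(), arm.tips_ahead)
E
```

```text
{'vfov': 54.02069759662933, 'cx': 323.0890318683026, 'cy': 206.05541472705895, 'R': array([[ 0.52043678, -0.85389528, -0.00290049],
       [-0.45737375, -0.27589105, -0.8453954 ],
       [ 0.72107892,  0.44130147, -0.53413313]]), 't': array([-0.25158801,  0.2861166 ,  1.08752091])}
{'vfov': 45.80901325505211, 'cx': 323.6825359433168, 'cy': 196.23676043464607, 'R': array([[ 8.89066035e-04, -9.99909279e-01, -1.34403738e-02],
       [-9.88608268e-01,  1.14403729e-03, -1.50507089e-01],
       [ 1.50508811e-01,  1.34210754e-02, -9.88517563e-01]]), 't': array([0.00863089, 0.49315259, 1.35968368])}
{'time_s': 0.1, 'joints': array([ 1.25038621e+00,  3.00447880e-01,  1.52149470e+00, -9.45980180e-06,
        1.32066758e+00, -6.66047965e-02]), 'qd': array([-0.00134543, -0.00147814, -0.00180537,  0.00090104, -0.0003885 ,
       -0.00060137]), 'joint_efforts': array([ 5.89793326e-04, -5.32646012e+01, -3.53285801e+01,  7.09031546e-02,
        2.35365290e-02, -6.28556654e-05]), 'ee_pos': array([0.13804337, 0.53218737, 0.22193559]), 'tcp_rot': array([ 1.26561139e-01,  9.91958678e-01, -5.00140606e-04, -9.33380381e-05]), 'ft_force': array([-0.72372086,  1.03059707, -0.23876844]), 'torque': array([ 0.07039287, -0.03712788,  0.01374499]), 'gripper_force': 0.0, 'width': 0.0942807873968168} 0.017
```

View pics/top0.png

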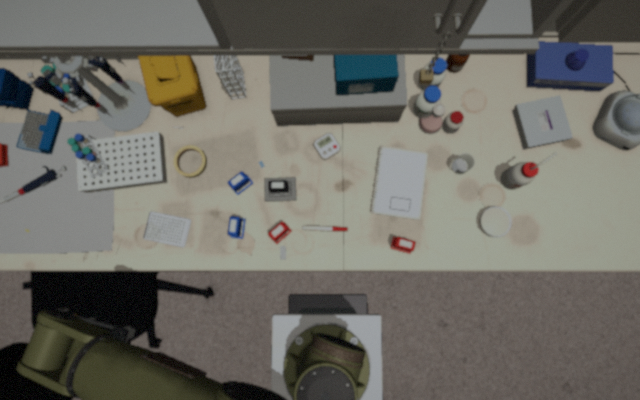

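View pics/scene0.png

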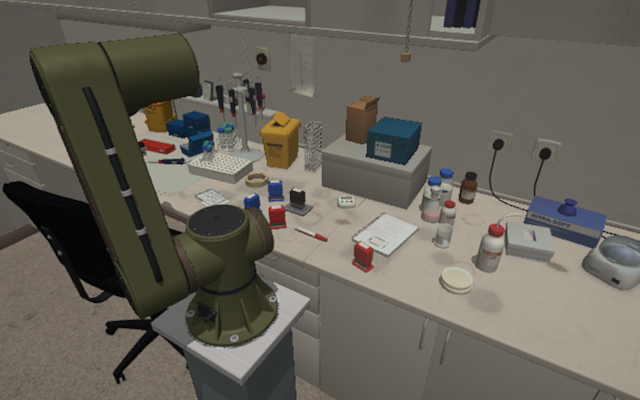

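The top view shows the black stamp in its grey tray at about (280,188), and the notebook with its sign box at about (400,204). Red and blue look-alikes stand around them. I'll enlarge both areas.

Run:
```python
from h import *
p,d=load('top'); c=p[140:225,255:345,::-1]; c2=p[140:225,362:437,::-1]
s=lambda c,k:cv2.resize(c,None,fx=k,fy=k,interpolation=cv2.INTER_CUBIC)
a=np.hstack([s(c,4.8),s(c2,4.8)]); print(a.shape); cv2.imwrite('pics/top1.png',a)
p,d=load('scene'); a=np.hstack([s(p[180:225,280:320,::-1],8),s(p[210:265,345:425,::-1],6)[:360]]); print(a.shape); cv2.imwrite('pics/sc1.png',a)
P=cloud('top',load('top')[1]); 
for v in(180,184,188,192,196): print(v,[tuple(P[v,u].round(3)) for u in(266,272,276,280,284,290)])
print(P[190,400],P[175,345],ray('top',280,186,.081),ray('top',400,204,.012))
```

```text
(408, 792, 3)Traceback (most recent call last):
  File "<stdin>", line 5, in <module>
    return _nx.concatenate(arrs, 1, dtype=dtype, casting=casting)
           ~~~~~~~~~~~~~~~^^^^^^^^^^^^^^^^^^^^^^^^^^^^^^^^^^^^^^^
ValueError: all the input array dimensions except for the concatenation axis must match exactly, but along dimension 0, the array at index 0 has size 360 and the array at index 1 has size 330
```

View pics/top1.png

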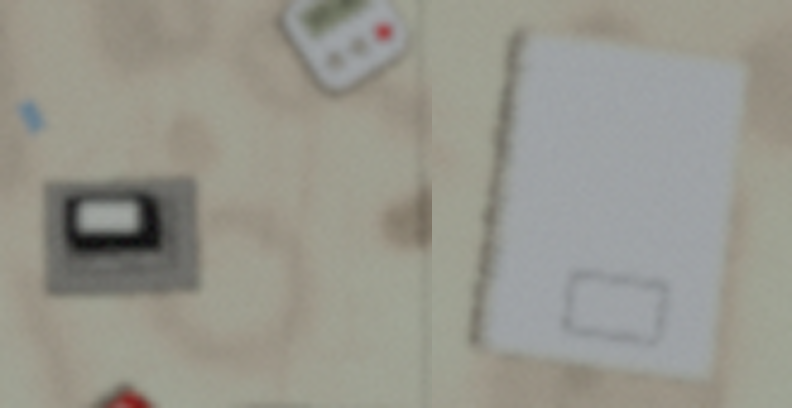

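Left crop: the tray's corners are at about (46,183), (195,177), (199,289) and (46,295), with the black cap and its white label inside. Right crop: the box's corners are at about (572,272), (668,282), (660,343) and (565,333), and the spiral is on the left.

Run:
```python
from h import *
def rect(n,pts,off,z,k=4.8):
    Q=np.array([ray(n,(x+.5)/k-.5+off[0],(y+.5)/k-.5+off[1],z)[:2] for x,y in pts])
    e=[np.linalg.norm(Q[i]-Q[(i+1)%4])*1e3 for i in range(4)]
    a=(Q[0]+Q[3]-Q[1]-Q[2])/2; b=(Q[0]+Q[1]-Q[2]-Q[3])/2
    print(Q.mean(0).round(4),'edges',np.round(e,1),'long dir deg',np.degrees(np.arctan2(a[1],a[0])).round(1),'perp',np.degrees(np.arctan2(b[1],b[0])).round(1))
T=(255,140);N=(362-90,140)
rect('top',[(46,183),(195,177),(199,289),(46,295)],T,.010)
rect('top',[(572,272),(668,282),(660,343),(565,333)],N,.012)
rect('top',[(522,35),(748,64),(713,378),(482,348)],N,.012)
rect('top',[(77,199),(140,198),(141,233),(78,236)],T,.081)
p,d=load('top');P=cloud('top',d)
g=P[(P[...,2]>.07)&(P[...,2]<.09)&(abs(P[...,0]-.38)<.08)&(abs(P[...,1]-.12)<.06)]
print(len(g),g.mean(0),g.min(0),g.max(0))
p,d=load('scene');P=cloud('scene',d)
m=(P[...,2]>.03)&(P[...,2]<.09)&(abs(P[...,0]-.38)<.09)&(abs(P[...,1]-.12)<.08);g=P[m]
print(len(g),g.mean(0),g.min(0),g.max(0))
s=lambda c,k:cv2.resize(c,None,fx=k,fy=k,interpolation=cv2.INTER_CUBIC)
cv2.imwrite('pics/sc1.png',np.hstack([s(p[178:223,275:325,::-1],7),s(p[210:255,350:410,::-1],7)]))
```

```text
[0.5204 0.1412] edges [94.3 71.5 96.1 71.5] long dir deg 92.2 perp 1.9
[ 0.4743 -0.2194] edges [60.  38.8 59.2 38.7] long dir deg 83.9 perp -8.2
[ 0.5394 -0.221 ] edges [143.8 201.6 144.  202.1] long dir deg 82.4 perp -8.0
[0.5202 0.1412] edges [37.8 21.3 37.7 22.5] long dir deg 91.8 perp 2.5
190 [0.38745007 0.13928629 0.07818504] [0.36221619 0.11245283 0.07047156] [0.41358592 0.16635863 0.08655104]
242 [0.38097496 0.12845347 0.05930136] [0.36028182 0.10569522 0.03065685] [0.41378676 0.15937411 0.08147117]
```

View pics/sc1.png

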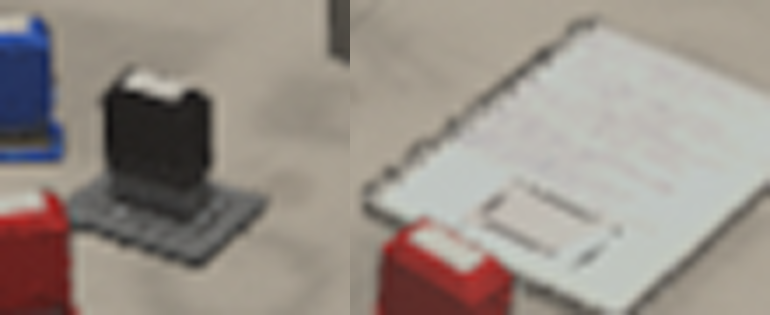

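```bash
python3 -m creep '[{"x":-0.78,"y":-0.47,"wz":0.6,"jaw":1},{"x":-0.78,"y":-0.47,"wz":0.6,"jaw":1},{"x":-0.78,"y":-0.47,"wz":0.6,"jaw":1},{"x":-0.78,"y":-0.47,"wz":0.6,"jaw":1},{"x":-0.78,"y":-0.47,"wz":0.6,"jaw":1},{"x":-0.78,"y":-0.47,"wz":0.6,"jaw":1},{"x":-0.78,"y":-0.47,"wz":0.6,"jaw":1},{"x":-0.78,"y":-0.47,"wz":0.6,"jaw":1}]' 15
cat >> h.py <<'E'
from scipy.spatial.transform import Rotation as Ro
def go(xyz,yaw_y):
    """rows values: tool down, tool y at yaw_y deg (world)"""
    s=arm.get_state(); R=Ro.from_quat(s['tcp_rot']); y=np.radians(yaw_y)
    yv=np.array([np.cos(y),np.sin(y),0]); zv=np.array([0,0,-1.]); T=Ro.from_matrix(np.stack([np.cross(yv,zv),yv,zv],1))
    print('t',s['time_s'],'pos',s['ee_pos'].round(4),'w',round(s['width'],4),'F',s['ft_force'].round(2))
    print('shift',(R.inv().apply(np.array(xyz)-s['ee_pos'])/.3).round(4),'turn',((R.inv()*T).as_rotvec()/np.radians(60)).round(4))
E
python3 -c "
from h import *
go([.5204,.1412,.15],2)"
```

```text
t 0.1 pos [0.138  0.5322 0.2219] w 0.0943 F [-0.72  1.03 -0.24]
shift [-1.5609 -0.9413  0.2407] turn [-9.0000e-04  6.0000e-04  1.2243e+00]$[0]: bad value
```

```bash
python3 -m creep '[{"wx":0,"wy":0,"wz":0.6,"x":-0.78,"y":-0.47,"z":0,"jaw":1},{"wx":0,"wy":0,"wz":0.6,"x":-0.78,"y":-0.47,"z":0,"jaw":1},{"wx":0,"wy":0,"wz":0.6,"x":-0.78,"y":-0.47,"z":0,"jaw":1},{"wx":0,"wy":0,"wz":0.6,"x":-0.78,"y":-0.47,"z":0,"jaw":1},{"wx":0,"wy":0,"wz":0.6,"x":-0.78,"y":-0.47,"z":0,"jaw":1},{"wx":0,"wy":0,"wz":0.6,"x":-0.78,"y":-0.47,"z":0,"jaw":1},{"wx":0,"wy":0,"wz":0.6,"x":-0.78,"y":-0.47,"z":0,"jaw":1},{"wx":0,"wy":0,"wz":0.6,"x":-0.78,"y":-0.47,"z":0,"jaw":1}]' 15; python3 -c "
from h import *
go([.5204,.1412,.15],2)"
```

```text
time_s: 0.9
ee_pos: [0.3291, 0.3371, 0.2223]
tcp_rot: [0.427, 0.904, -0.0, -0.0]
ft_force: [-0.6, -0.8, -0.1]
width: 0.0939
gripper_force: 0.0
t 0.9 pos [0.3291 0.3371 0.2223] w 0.0939 F [-0.64 -0.76 -0.08]
shift [-0.9094  0.0782  0.2409] turn [-3.000e-04 -0.000e+00  6.234e-01]
```

```bash
python3 -m creep '[{"wx":0,"wy":0,"wz":0.623,"x":-0.909,"y":0.078,"z":0.24,"jaw":1},{"wx":0,"wy":0,"wz":0.623,"x":-0.909,"y":0.078,"z":0.24,"jaw":1},{"wx":0,"wy":0,"wz":0.623,"x":-0.909,"y":0.078,"z":0.24,"jaw":1},{"wx":0,"wy":0,"wz":0.623,"x":-0.909,"y":0.078,"z":0.24,"jaw":1},{"wx":0,"wy":0,"wz":0.623,"x":-0.909,"y":0.078,"z":0.24,"jaw":1},{"wx":0,"wy":0,"wz":0.623,"x":-0.909,"y":0.078,"z":0.24,"jaw":1},{"wx":0,"wy":0,"wz":0.623,"x":-0.909,"y":0.078,"z":0.24,"jaw":1},{"wx":0,"wy":0,"wz":0.623,"x":-0.909,"y":0.078,"z":0.24,"jaw":1},{"wx":0,"wy":0,"wz":0.623,"x":-0.909,"y":0.078,"z":0.24,"jaw":1}]'
python3 - <<'E'
from h import *
go([.5204,.1412,.056],2)
p,d=grab('scene'); u,v=proj('scene',[.52,.141,.08]); u,v=int(u),int(v)
q,_=grab('top'); a,b=map(int,proj('top',[.52,.141,.08])); print(u,v,a,b)
s=lambda c,k:cv2.resize(c,None,fx=k,fy=k,interpolation=cv2.INTER_CUBIC)
cv2.imwrite('pics/pre.png',np.hstack([s(p[v-50:v+30,u-40:u+40,::-1],5),s(q[b-40:b+40,a-40:a+40,::-1],5)]))
E
```

```text
time_s: 1.8
ee_pos: [0.5199, 0.1429, 0.1507]
tcp_rot: [0.693, 0.72, 0.0, -0.0]
ft_force: [-0.7, -0.3, 0.2]
width: 0.0942
gripper_force: 0.0
t 1.8 pos [0.5199 0.1429 0.1507] w 0.0942 F [-0.71 -0.3   0.22]
shift [-0.0059  0.0013  0.3157] turn [ 0.0001 -0.0002  0.0031]
296 190 277 184
```

View pics/pre.png

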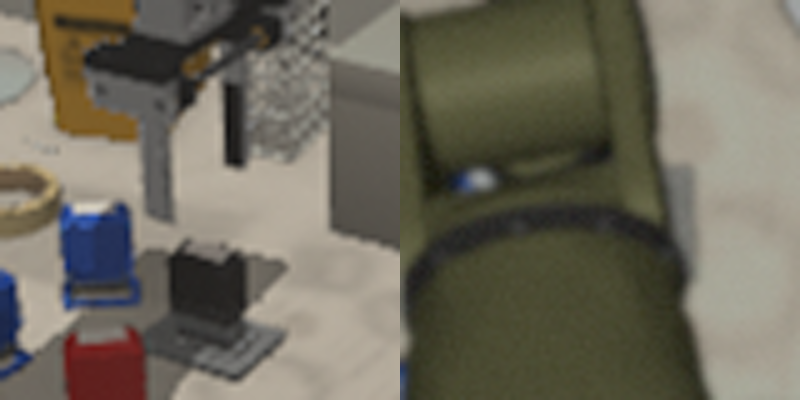

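Left crop: the open fingers straddle the black cap. The arm hides it from the top camera. I'll go down and close on the cap.

```bash
python3 -m creep '[{"wx":0,"wy":0,"wz":0,"x":-0.003,"y":0.001,"z":0.08,"jaw":1},{"wx":0,"wy":0,"wz":0,"x":-0.003,"y":0.001,"z":0.16,"jaw":1},{"wx":0,"wy":0,"wz":0,"x":-0.003,"y":0.001,"z":0.24,"jaw":1},{"wx":0,"wy":0,"wz":0,"x":-0.003,"y":0.001,"z":0.313,"jaw":1},{"wx":0,"wy":0,"wz":0,"x":-0.003,"y":0.001,"z":0.313,"jaw":1},{"wx":0,"wy":0,"wz":0,"x":-0.003,"y":0.001,"z":0.313,"jaw":1},{"wx":0,"wy":0,"wz":0,"x":-0.003,"y":0.001,"z":0.313,"jaw":1}]'
python3 - <<'E'
from h import *
go([.5204,.1412,.056],2)
p,d=grab('scene'); u,v=proj('scene',[.52,.141,.06]); u,v=int(u),int(v)
s=lambda c,k:cv2.resize(c,None,fx=k,fy=k,interpolation=cv2.INTER_CUBIC)
cv2.imwrite('pics/down.png',s(p[v-30:v+30,u-35:u+35,::-1],8)); print(u,v)
for X in ([.52,.141,.056],[.52-.047,.141,.039],[.52+.047,.141,.039]): print(proj('scene',X))
E
```

```text
time_s: 2.6
ee_pos: [0.5215, 0.141, 0.0581]
tcp_rot: [0.694, 0.72, 0.001, 0.001]
ft_force: [-0.1, 0.6, 1.0]
width: 0.0941
gripper_force: 0.0
t 2.6 pos [0.5215 0.141  0.0581] w 0.0941 F [-0.12  0.6   0.96]
shift [ 0.0008 -0.0036  0.0068] turn [ 0.002  -0.0003  0.0017]
296 195
(np.float64(296.44184568973697), np.float64(196.09170387199944))
(np.float64(289.47660104622474), np.float64(205.4969841611966))
(np.float64(303.43993325136574), np.float64(194.55228771747355))
```

View pics/down.png

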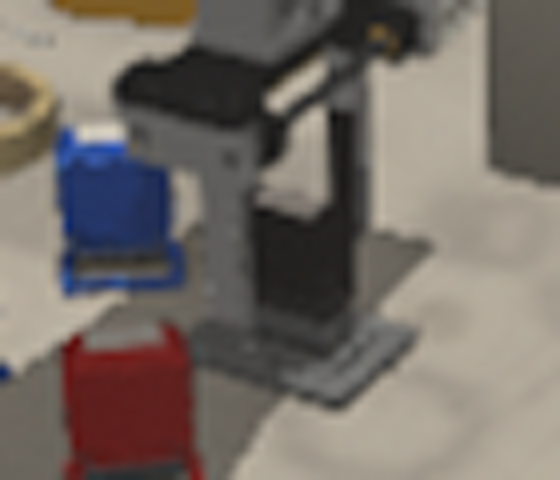

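Both fingers are down beside the cap, at crop positions (230,250) and (345,230). I'll close, then lift a little.

```bash
python3 -m creep '[{"wx":0,"wy":0,"wz":0,"x":0,"y":0,"z":0,"jaw":-0.2},{"wx":0,"wy":0,"wz":0,"x":0,"y":0,"z":0,"jaw":-1},{"wx":0,"wy":0,"wz":0,"x":0,"y":0,"z":0,"jaw":-1},{"wx":0,"wy":0,"wz":0,"x":0,"y":0,"z":0,"jaw":-1},{"wx":0,"wy":0,"wz":0,"x":0,"y":0,"z":0,"jaw":-1},{"wx":0,"wy":0,"wz":0,"x":0,"y":0,"z":0,"jaw":-1},{"wx":0,"wy":0,"wz":0,"x":0,"y":0,"z":0,"jaw":-1},{"wx":0,"wy":0,"wz":0,"x":0,"y":0,"z":0,"jaw":-1}]' 40;  python3 -c "
from h import *
go([.5204,.1412,.156],2)"
```

```text
time_s: 3.45
ee_pos: [0.5209, 0.1405, 0.0565]
tcp_rot: [0.694, 0.72, -0.0, -0.0]
ft_force: [0.1, -0.2, -0.4]
width: 0.0337
gripper_force: 0.0
t 3.45 pos [0.5209 0.1405 0.0565] w 0.0337 F [ 0.11 -0.15 -0.41]
shift [ 0.0022 -0.0016 -0.3316] turn [-0.0001  0.      0.0013]
```

```bash
python3 -m creep '[{"wx":0,"wy":0,"wz":0,"x":0,"y":0,"z":0,"jaw":-1},{"wx":0,"wy":0,"wz":0,"x":0,"y":0,"z":0,"jaw":-1},{"wx":0,"wy":0,"wz":0,"x":0,"y":0,"z":0,"jaw":-1},{"wx":0,"wy":0,"wz":0,"x":0,"y":0,"z":0,"jaw":-1},{"wx":0,"wy":0,"wz":0,"x":0,"y":0,"z":0,"jaw":-1}]' 40;  python3 -c "
from h import *
go([.5204,.1412,.156],2)"
```

```text
time_s: 3.95
ee_pos: [0.5209, 0.1406, 0.0566]
tcp_rot: [0.694, 0.72, 0.0, 0.0]
ft_force: [-1.1, -0.3, 1.1]
width: 0.0297
gripper_force: 39.9
t 3.95 pos [0.5209 0.1406 0.0566] w 0.0297 F [-1.12 -0.33  1.14]
shift [ 0.0022 -0.0017 -0.3313] turn [0.0001 0.     0.0013]
```

Gripped at 29.7 mm, which matches the 30 mm cap. The return pose is (0.5209, 0.1406, 0.0566). Lifting.

```bash
python3 -m creep '[{"wx":0,"wy":0,"wz":0,"x":0,"y":0,"z":-0.02,"jaw":-1},{"wx":0,"wy":0,"wz":0,"x":0,"y":0,"z":-0.04,"jaw":-1},{"wx":0,"wy":0,"wz":0,"x":0,"y":0,"z":-0.08,"jaw":-1},{"wx":0,"wy":0,"wz":0,"x":0,"y":0,"z":-0.14,"jaw":-1},{"wx":0,"wy":0,"wz":0,"x":0,"y":0,"z":-0.2,"jaw":-1},{"wx":0,"wy":0,"wz":0,"x":0,"y":0,"z":-0.25,"jaw":-1},{"wx":0,"wy":0,"wz":0,"x":0,"y":0,"z":-0.27,"jaw":-1},{"wx":0,"wy":0,"wz":0,"x":0,"y":0,"z":-0.27,"jaw":-1},{"wx":0,"wy":0,"wz":0,"x":0,"y":0,"z":-0.27,"jaw":-1},{"wx":0,"wy":0,"wz":0,"x":0,"y":0,"z":-0.27,"jaw":-1}]';  python3 - <<'E'
from h import *
go([.4743,-.2194,.135],-7.8)
p,d=grab('scene'); u,v=map(int,proj('scene',[.52,.141,.12]))
s=lambda c,k:cv2.resize(c,None,fx=k,fy=k,interpolation=cv2.INTER_CUBIC)
cv2.imwrite('pics/lift.png',s(p[v-30:v+40,u-35:u+35,::-1],8)); print(u,v)
for X in ([.52,.141,.082],[.50,.11,.082],[.54,.11,.082],[.5,.172,.082]): print(proj('scene',X))
E
```

```text
time_s: 4.95
ee_pos: [0.5206, 0.1405, 0.1368]
tcp_rot: [0.694, 0.72, -0.001, -0.0]
ft_force: [0.4, -0.3, -1.5]
width: 0.0302
gripper_force: 39.9
t 4.95 pos [0.5206 0.1405 0.1368] w 0.0302 F [ 0.39 -0.31 -1.46]
shift [-1.1933 -0.1976  0.0065] turn [-0.0012  0.0003  0.1646]
295 181
(np.float64(296.1719774023898), np.float64(190.17487846513595))
(np.float64(299.9890508333063), np.float64(194.64781624325184))
(np.float64(305.95129552144715), np.float64(190.0253035209449))
(np.float64(286.38286476504845), np.float64(190.32460321675813))
```

View pics/lift.png

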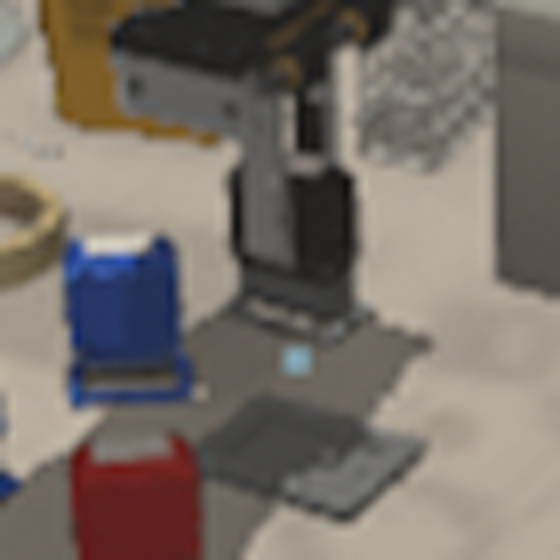

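The stamp hangs upright from the fingers and the tray is empty below it. Now I'll carry it to above the box.

```bash
python3 -m creep '[{"wx":0,"wy":0,"wz":0.05,"x":-0.1,"y":-0.05,"z":0,"jaw":-1},{"wx":0,"wy":0,"wz":0.1,"x":-0.2,"y":-0.1,"z":0,"jaw":-1},{"wx":0,"wy":0,"wz":0.16,"x":-0.3,"y":-0.15,"z":0,"jaw":-1},{"wx":0,"wy":0,"wz":0.16,"x":-0.4,"y":-0.19,"z":0,"jaw":-1},{"wx":0,"wy":0,"wz":0.16,"x":-0.5,"y":-0.19,"z":0,"jaw":-1},{"wx":0,"wy":0,"wz":0.16,"x":-0.6,"y":-0.19,"z":0,"jaw":-1},{"wx":0,"wy":0,"wz":0.16,"x":-0.7,"y":-0.19,"z":0,"jaw":-1},{"wx":0,"wy":0,"wz":0.16,"x":-0.8,"y":-0.19,"z":0,"jaw":-1},{"wx":0,"wy":0,"wz":0.16,"x":-0.9,"y":-0.19,"z":0,"jaw":-1},{"wx":0,"wy":0,"wz":0.16,"x":-0.95,"y":-0.19,"z":0,"jaw":-1},{"wx":0,"wy":0,"wz":0.16,"x":-1,"y":-0.19,"z":0,"jaw":-1},{"wx":0,"wy":0,"wz":0.16,"x":-1,"y":-0.19,"z":0,"jaw":-1},{"wx":0,"wy":0,"wz":0.16,"x":-1,"y":-0.19,"z":0,"jaw":-1}]'; python3 -c "
from h import *
go([.4748,-.220,.095],-7.8)"
```

```text
time_s: 6.3
ee_pos: [0.4748, -0.1608, 0.1374]
tcp_rot: [0.752, 0.659, -0.0, -0.0]
ft_force: [0.7, 0.7, -1.4]
width: 0.0299
gripper_force: 39.9
t 6.3 pos [ 0.4748 -0.1608  0.1374] w 0.0299 F [ 0.66  0.74 -1.35]
shift [-0.1957  0.026   0.1411] turn [-0.0004 -0.0003  0.0046]
```

```bash
python3 -m creep '[{"wx":0,"wy":0,"wz":0.0046,"x":-0.07,"y":0.01,"z":0,"jaw":-1},{"wx":0,"wy":0,"wz":0.0046,"x":-0.14,"y":0.02,"z":0.04,"jaw":-1},{"wx":0,"wy":0,"wz":0.0046,"x":-0.195,"y":0.026,"z":0.08,"jaw":-1},{"wx":0,"wy":0,"wz":0.0046,"x":-0.195,"y":0.026,"z":0.12,"jaw":-1},{"wx":0,"wy":0,"wz":0.0046,"x":-0.195,"y":0.026,"z":0.145,"jaw":-1},{"wx":0,"wy":0,"wz":0.0046,"x":-0.195,"y":0.026,"z":0.145,"jaw":-1},{"wx":0,"wy":0,"wz":0.0046,"x":-0.195,"y":0.026,"z":0.145,"jaw":-1},{"wx":0,"wy":0,"wz":0.0046,"x":-0.195,"y":0.026,"z":0.145,"jaw":-1}]'
python3 - <<'E'
from h import *
go([.4748,-.220,.068],-7.8)
p,d=grab('scene'); q,_=grab('top'); u,v=map(int,proj('scene',[.4748,-.22,.04])); a,b=map(int,proj('top',[.4748,-.22,.04]))
s=lambda c,k:cv2.resize(c,None,fx=k,fy=k,interpolation=cv2.INTER_CUBIC)
cv2.imwrite('pics/above.png',np.hstack([s(p[v-25:v+25,u-25:u+25,::-1],8),s(q[b-25:b+25,a-25:a+25,::-1],8)])); print(u-25,v-25,a-25,b-25)
R=Ro.from_euler('z',-7.8,degrees=True).as_matrix()
for c,n,w,h,z in(((.4743,-.2194),'box',.018,.029,.012),((.4742,-.2194),'foot',.019,.031,.0424)):
  for sx,sy in((-1,-1),(-1,1),(1,1),(1,-1)):
    x=R@[sx*w,sy*h,0]; U=np.array(proj('scene',[c[0]+x[0],c[1]+x[1],z])); print(n,sx,sy,((U-[u-25,v-25]+.5)*8).round(0))
E
```

```text
time_s: 7.1
ee_pos: [0.4752, -0.22, 0.0946]
tcp_rot: [0.753, 0.658, 0.0, 0.0]
ft_force: [-0.2, 0.3, -1.5]
width: 0.0299
gripper_force: 39.9
t 7.1 pos [ 0.4752 -0.22    0.0946] w 0.0299 F [-0.18  0.26 -1.45]
shift [-0.0002 -0.0015  0.0887] turn [0.0008 0.0003 0.0006]
352 209 376 177
box -1 -1 [241. 311.]
box -1 1 [124. 257.]
box 1 1 [170. 218.]
box 1 -1 [286. 270.]
foot -1 -1 [249. 255.]
foot -1 1 [122. 199.]
foot 1 1 [172. 158.]
foot 1 -1 [298. 212.]
```

View pics/above.png

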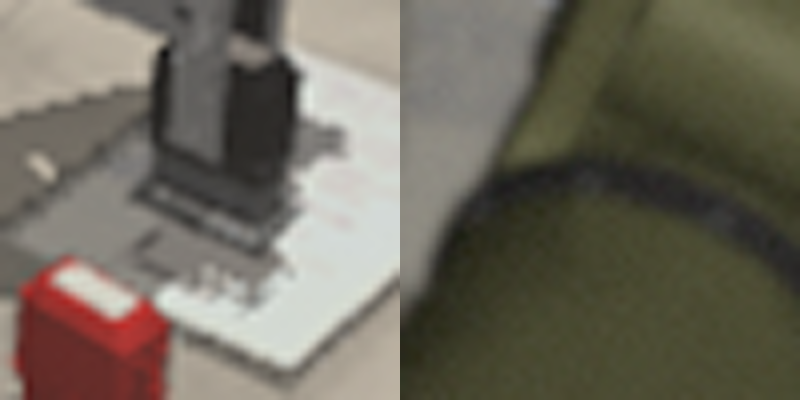

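The foot hangs over the box, with its corners at about (135,195), (262,252) and (298,212), within about 3 mm of the prediction. I'll lower it to roughly 4 mm above the paper and look closer.

```bash
python3 -m creep '[{"wx":0,"wy":0,"wz":0,"x":0,"y":0,"z":0.02,"jaw":-1},{"wx":0,"wy":0,"wz":0,"x":0,"y":0,"z":0.04,"jaw":-1},{"wx":0,"wy":0,"wz":0,"x":0,"y":0,"z":0.06,"jaw":-1},{"wx":0,"wy":0,"wz":0,"x":0,"y":0,"z":0.075,"jaw":-1},{"wx":0,"wy":0,"wz":0,"x":0,"y":0,"z":0.087,"jaw":-1},{"wx":0,"wy":0,"wz":0,"x":0,"y":0,"z":0.087,"jaw":-1},{"wx":0,"wy":0,"wz":0,"x":0,"y":0,"z":0.087,"jaw":-1},{"wx":0,"wy":0,"wz":0,"x":0,"y":0,"z":0.087,"jaw":-1}]'; cp /tmp/scene.npz /tmp/above.npz
python3 - <<'E'
from h import *
go([.4748,-.220,.066],-7.8)
p=np.mean([grab('scene')[0] for _ in range(4)],0).astype(np.uint8)
np.savez('/tmp/low.npz',p=p)
s=lambda c,k:cv2.resize(c,None,fx=k,fy=k,interpolation=cv2.INTER_CUBIC)
u,v=360,222
a=s(p[v:v+34,u:u+36,::-1],11)
# initial scene is overwritten; show plain + model box/foot outlines on second copy
b=a.copy()
z=arm.get_state()['ee_pos'][2]-.0566+.004; R=Ro.from_euler('z',-7.8,degrees=True).as_matrix()
for w,h,zz,col in((.018,.029,.012,(0,0,255)),(.019,.031,z,(0,255,0))):
  Q=[]
  for sx,sy in((-1,-1),(-1,1),(1,1),(1,-1)):
    x=R@[sx*w,sy*h,0]; U=np.array(proj('scene',[.4743+x[0],-.2194+x[1],zz])); Q.append((U-[u,v]+.5)*11)
  print(z,np.round(Q)); cv2.polylines(b,[np.int32(Q)],True,col,1)
cv2.imwrite('pics/low.png',np.hstack([a,b]))
E
```

```text
time_s: 8.0
ee_pos: [0.475, -0.2204, 0.0682]
tcp_rot: [0.754, 0.657, 0.0, 0.0]
ft_force: [0.9, -0.3, -2.2]
width: 0.0297
gripper_force: 39.9
t 8.0 pos [ 0.475  -0.2204  0.0682] w 0.0297 F [ 0.9  -0.31 -2.19]
shift [ 0.0012 -0.0009  0.0073] turn [0.0004 0.0002 0.    ]
0.015524103484062479 [[243. 285.]
 [ 82. 211.]
 [146. 156.]
 [306. 228.]]
0.015524103484062479 [[248. 280.]
 [ 75. 201.]
 [143. 144.]
 [314. 219.]]
```

View pics/low.png

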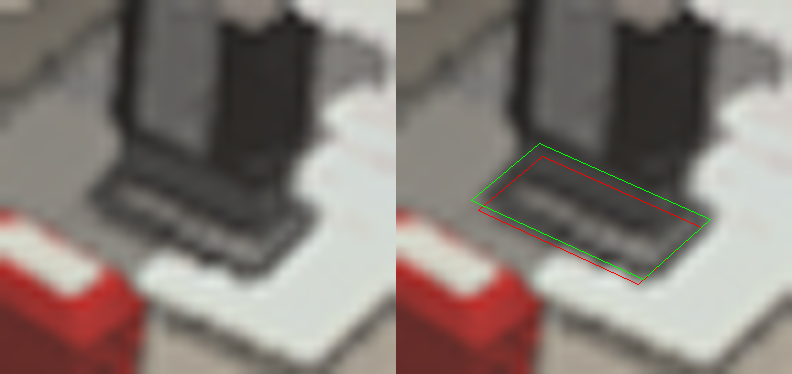

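The foot's corners are at about (93,198), (250,280) and (315,218), and no box line clearly sticks out. I'll fit the box numerically in the first pictures to check for a few-mm bias along y.

Run:
```python
from h import *
from scipy.ndimage import map_coordinates as mc, gaussian_filter as gf
from scipy.optimize import minimize
def pj(n,P):
    f,cx,cy,R,t=K(n); c=P@R.T+t; return c[:,0]/c[:,2]*f+cx,c[:,1]/c[:,2]*f+cy
def rectpts(c,w,h,z,off=0,sides=(0,1,2,3)):
    x,y,yaw=c; w+=off;h+=off; s=np.linspace(-1,1,60); L=[np.c_[s*w,0*s-h],np.c_[0*s+w,s*h],np.c_[s*w,0*s+h],np.c_[0*s-w,s*h]]
    q=np.vstack([L[i] for i in sides]); R=Ro.from_euler('z',yaw,degrees=True).as_matrix()[:2,:2]
    q=q@R.T+[x,y]; return np.c_[q,np.full(len(q),z)]
def samp(im,n,P):
    u,v=pj(n,P); return mc(im,[v,u],order=1)
def fit(n,im,score,c0,free=3):
    best=None
    for dx in(-3,0,3):
        for dy in(-3,0,3):
            f=lambda q:-score(im,n,[c0[0]+q[0]*1e-3,c0[1]+q[1]*1e-3,c0[2]+(q[2] if free==3 else 0)])
            r=minimize(f,[dx,dy,0][:free],method='Nelder-Mead',options=dict(initial_simplex=np.array([[dx,dy,0][:free]]+[(np.array([dx,dy,0.])+e)[:free] for e in np.eye(3)*1.5][:free])))
            if best is None or r.fun<best.fun: best=r
    print(n,score.__name__,'offset mm/deg',best.x.round(2),best.fun.round(2))
def box(im,n,c):
    f=lambda o:samp(im,n,rectpts(c,.0180,.0290,.012,o)).mean(); return (f(.005)+f(-.005))/2-f(0)
def tray(im,n,c):
    f=lambda o:samp(im,n,rectpts(c,.036,.048,.010,o,(0,1,2,3) if n=='top' else (0,3))).mean(); return f(.004)-f(-.004)
def foot(z,base=None):
    def foot(im,n,c):
        f=lambda o:samp(im,n,rectpts(c,.019,.031,z,o,(0,3))).mean(); return f(.003)-f(-.003)
    return foot
g=lambda p:gf(p.astype(float).mean(-1),.4)
sc=g(cv2.imread('pics/scene0.png')); tp=g(cv2.imread('pics/top0.png'))
c=[.4743,-.2194,-7.8]
fit('top',tp,box,c); fit('scene',sc,box,c)
t=[.5204,.1412,2]
fit('top',tp,tray,t); fit('scene',sc,tray,t)
fit('scene',g(np.load('/tmp/low.npz')['p']),foot(.0155),c); fit('scene',g(np.load('/tmp/low.npz')['p']),foot(.0155),c,2)
```

```text
Traceback (most recent call last):
  File "h.py", line 8, in K
    c=arm.camera_info(n); f=200/np.tan(np.radians(c['vfov'])/2); return f,c['cx'],c['cy'],np.array(c['R']),np.array(c['t'])
ValueError: time passes only in moves, steps and waits
```

```bash
sed -i 's/^def K(n):/import functools\n@functools.cache\ndef K(n):/' h.py
cat > fit.py <<'E'
from h import *
from scipy.ndimage import map_coordinates as mc, gaussian_filter as gf
from scipy.optimize import minimize
def pj(n,P):
    f,cx,cy,R,t=K(n); c=P@R.T+t; return c[:,0]/c[:,2]*f+cx,c[:,1]/c[:,2]*f+cy
def rectpts(c,w,h,z,off=0,sides=(0,1,2,3)):
    x,y,yaw=c; w+=off;h+=off; s=np.linspace(-1,1,60); L=[np.c_[s*w,0*s-h],np.c_[0*s+w,s*h],np.c_[s*w,0*s+h],np.c_[0*s-w,s*h]]
    q=np.vstack([L[i] for i in sides]); R=Ro.from_euler('z',yaw,degrees=True).as_matrix()[:2,:2]
    q=q@R.T+[x,y]; return np.c_[q,np.full(len(q),z)]
def samp(im,n,P):
    u,v=pj(n,P); return mc(im,[v,u],order=1)
def fit(n,im,score,c0,free=3):
    best=None
    for dx in(-3,0,3):
        for dy in(-3,0,3):
            f=lambda q:-score(im,n,[c0[0]+q[0]*1e-3,c0[1]+q[1]*1e-3,c0[2]+(q[2] if free==3 else 0)])
            x0=np.array([dx,dy,0.])[:free]
            r=minimize(f,x0,method='Nelder-Mead',options=dict(initial_simplex=np.vstack([x0,x0+1.5*np.eye(free)])))
            if best is None or r.fun<best.fun: best=r
    print(n,score.__name__,'offset mm/deg',best.x.round(2),best.fun.round(2))
def box(im,n,c):
    f=lambda o:samp(im,n,rectpts(c,.0180,.0290,.012,o)).mean(); return (f(.005)+f(-.005))/2-f(0)
def tray(im,n,c):
    f=lambda o:samp(im,n,rectpts(c,.036,.048,.010,o,(0,1,2,3) if n=='top' else (0,3))).mean(); return f(.004)-f(-.004)
def foot(z):
    def foot(im,n,c):
        f=lambda o:samp(im,n,rectpts(c,.019,.031,z,o,(0,3))).mean(); return f(.003)-f(-.003)
    return foot
g=lambda p:gf(p.astype(float).mean(-1),.4)
E
python3 - <<'E'
from fit import *
sc=g(cv2.imread('pics/scene0.png')); tp=g(cv2.imread('pics/top0.png'))
c=[.4743,-.2194,-7.8]
fit('top',tp,box,c); fit('scene',sc,box,c)
t=[.5204,.1412,2]
fit('top',tp,tray,t); fit('scene',sc,tray,t)
low=g(np.load('/tmp/low.npz')['p'])
fit('scene',low,foot(.0155),c); fit('scene',low,foot(.0155),c,2)
E
```

```text
top box offset mm/deg [-0.06  0.75 -0.59] -9.18
scene box offset mm/deg [ 0.41 -2.1  -1.63] -16.68
top tray offset mm/deg [-1.28  0.04  0.61] -35.76
scene tray offset mm/deg [-10.86 -11.07  -0.96] -53.96
scene foot offset mm/deg [-2.94 -3.1   3.73] -78.07
scene foot offset mm/deg [-2.44 -3.06] -77.2
```

The fits suggest moving about +1 mm in x and y, and yaw to about −8.2°. I'll apply that and touch down slowly.

```bash
python3 -m creep '[{"wx":0,"wy":0,"wz":0.007,"x":0.004,"y":0.002,"z":0,"jaw":-1},{"wx":0,"wy":0,"wz":0.007,"x":0.004,"y":0.002,"z":0,"jaw":-1},{"wx":0,"wy":0,"wz":0.007,"x":0.004,"y":0.002,"z":0.003,"jaw":-1},{"wx":0,"wy":0,"wz":0.007,"x":0.004,"y":0.002,"z":0.006,"jaw":-1},{"wx":0,"wy":0,"wz":0.007,"x":0.004,"y":0.002,"z":0.009,"jaw":-1},{"wx":0,"wy":0,"wz":0.007,"x":0.004,"y":0.002,"z":0.012,"jaw":-1},{"wx":0,"wy":0,"wz":0.007,"x":0.004,"y":0.002,"z":0.015,"jaw":-1},{"wx":0,"wy":0,"wz":0.007,"x":0.004,"y":0.002,"z":0.018,"jaw":-1},{"wx":0,"wy":0,"wz":0.007,"x":0.004,"y":0.002,"z":0.018,"jaw":-1},{"wx":0,"wy":0,"wz":0.007,"x":0.004,"y":0.002,"z":0.018,"jaw":-1}]'; python3 -c "
from h import *
go([.4758,-.2193,.059],-8.2)"
```

```text
time_s: 9.2
ee_pos: [0.4756, -0.2192, 0.0626]
tcp_rot: [0.756, 0.655, -0.0, 0.0]
ft_force: [-1.6, -0.1, 1.1]
width: 0.0296
gripper_force: 39.9
t 9.2 pos [ 0.4756 -0.2192  0.0626] w 0.0296 F [-1.58 -0.09  1.13]
shift [-0.0001  0.0005  0.0121] turn [ 0.      0.0001 -0.0003]
```

Touched down, with ft_z +1.1 N. I'll press in small steps.

```bash
python3 -m creep '[{"wx":0,"wy":0,"wz":0,"x":0,"y":0,"z":0.0033,"jaw":-1},{"wx":0,"wy":0,"wz":0,"x":0,"y":0,"z":0.0067,"jaw":-1},{"wx":0,"wy":0,"wz":0,"x":0,"y":0,"z":0.01,"jaw":-1},{"wx":0,"wy":0,"wz":0,"x":0,"y":0,"z":0.0117,"jaw":-1},{"wx":0,"wy":0,"wz":0,"x":0,"y":0,"z":0.0117,"jaw":-1},{"wx":0,"wy":0,"wz":0,"x":0,"y":0,"z":0.0117,"jaw":-1}]'
```

```text
time_s: 9.8
ee_pos: [0.4757, -0.2192, 0.0591]
tcp_rot: [0.756, 0.655, 0.0, 0.0]
ft_force: [-0.7, 0.2, 2.4]
width: 0.0299
gripper_force: 39.9
```

```bash
python3 -m creep '[{"wx":0,"wy":0,"wz":0,"x":0,"y":0,"z":0.002,"jaw":-1},{"wx":0,"wy":0,"wz":0,"x":0,"y":0,"z":0.0033,"jaw":-1},{"wx":0,"wy":0,"wz":0,"x":0,"y":0,"z":0.0033,"jaw":-1},{"wx":0,"wy":0,"wz":0,"x":0,"y":0,"z":0.0033,"jaw":-1}]'
```

```text
time_s: 10.2
ee_pos: [0.4757, -0.2192, 0.0581]
tcp_rot: [0.756, 0.655, 0.0, 0.0]
ft_force: [-0.2, 0.7, 1.7]
width: 0.0295
gripper_force: 39.9
```

```bash
python3 -m creep '[{"wx":0,"wy":0,"wz":0,"x":0,"y":0,"z":0.002,"jaw":-1},{"wx":0,"wy":0,"wz":0,"x":0,"y":0,"z":0.0033,"jaw":-1},{"wx":0,"wy":0,"wz":0,"x":0,"y":0,"z":0.0033,"jaw":-1},{"wx":0,"wy":0,"wz":0,"x":0,"y":0,"z":0.0033,"jaw":-1}]'
```

```text
time_s: 10.6
ee_pos: [0.4757, -0.2192, 0.0572]
tcp_rot: [0.756, 0.655, 0.0, 0.0]
ft_force: [-2.4, 0.1, 4.7]
width: 0.03
gripper_force: 39.9
```

```bash
python3 -m creep '[{"wx":0,"wy":0,"wz":0,"x":0,"y":0,"z":0,"jaw":-1},{"wx":0,"wy":0,"wz":0,"x":0,"y":0,"z":0,"jaw":-1}]'
```

```text
time_s: 10.8
ee_pos: [0.4757, -0.2192, 0.0571]
tcp_rot: [0.756, 0.655, 0.0, 0.0]
ft_force: [-2.3, -0.0, 5.8]
width: 0.0298
gripper_force: 39.9
```

```bash
python3 -m creep '[{"wx":0,"wy":0,"wz":0,"x":0,"y":0,"z":0.001,"jaw":-1},{"wx":0,"wy":0,"wz":0,"x":0,"y":0,"z":0.001,"jaw":-1},{"wx":0,"wy":0,"wz":0,"x":0,"y":0,"z":0.001,"jaw":-1}]'
```

```text
time_s: 11.1
ee_pos: [0.4757, -0.2192, 0.0569]
tcp_rot: [0.756, 0.655, 0.0, 0.0]
ft_force: [-1.9, 0.4, 5.7]
width: 0.0294
gripper_force: 39.9
```

The die has met the paper, with about 3.5 N on it. The target is ft_z ≈ 12, so I'll go on in sub-mm steps.

```bash
python3 -m creep '[{"wx":0,"wy":0,"wz":0,"x":0,"y":0,"z":0.0008,"jaw":-1},{"wx":0,"wy":0,"wz":0,"x":0,"y":0,"z":0.0015,"jaw":-1},{"wx":0,"wy":0,"wz":0,"x":0,"y":0,"z":0.0015,"jaw":-1},{"wx":0,"wy":0,"wz":0,"x":0,"y":0,"z":0.0015,"jaw":-1}]'
```

```text
time_s: 11.5
ee_pos: [0.4757, -0.2193, 0.0566]
tcp_rot: [0.756, 0.655, 0.0, 0.0]
ft_force: [-2.6, 1.2, 8.2]
width: 0.0294
gripper_force: 39.9
```

```bash
python3 -m creep '[{"wx":0,"wy":0,"wz":0,"x":0,"y":0,"z":0,"jaw":-1}]'
```

```text
time_s: 11.6
ee_pos: [0.4757, -0.2192, 0.0566]
tcp_rot: [0.756, 0.655, 0.0, 0.0]
ft_force: [-3.3, 1.4, 8.2]
width: 0.0297
gripper_force: 39.9
```

```bash
python3 -m creep '[{"wx":0,"wy":0,"wz":0,"x":0,"y":0,"z":0.001,"jaw":-1},{"wx":0,"wy":0,"wz":0,"x":0,"y":0,"z":0.0022,"jaw":-1},{"wx":0,"wy":0,"wz":0,"x":0,"y":0,"z":0.0022,"jaw":-1},{"wx":0,"wy":0,"wz":0,"x":0,"y":0,"z":0.0022,"jaw":-1},{"wx":0,"wy":0,"wz":0,"x":0,"y":0,"z":0.0022,"jaw":-1}]'
```

```text
time_s: 12.1
ee_pos: [0.4757, -0.2193, 0.0562]
tcp_rot: [0.756, 0.655, 0.0, 0.0]
ft_force: [-4.0, 1.8, 11.2]
width: 0.0298
gripper_force: 40.0
```

```bash
python3 -m creep '[{"wx":0,"wy":0,"wz":0,"x":0,"y":0,"z":0,"jaw":-1},{"wx":0,"wy":0,"wz":0,"x":0,"y":0,"z":0,"jaw":-1}]'
```

```text
time_s: 12.3
ee_pos: [0.4757, -0.2193, 0.0562]
tcp_rot: [0.756, 0.655, 0.0, 0.0]
ft_force: [-4.0, 1.3, 10.8]
width: 0.0296
gripper_force: 40.0
```

```bash
python3 -m creep '[{"wx":0,"wy":0,"wz":0,"x":0,"y":0,"z":0.0008,"jaw":-1},{"wx":0,"wy":0,"wz":0,"x":0,"y":0,"z":0.0008,"jaw":-1},{"wx":0,"wy":0,"wz":0,"x":0,"y":0,"z":0.0008,"jaw":-1},{"wx":0,"wy":0,"wz":0,"x":0,"y":0,"z":0.0008,"jaw":-1},{"wx":0,"wy":0,"wz":0,"x":0,"y":0,"z":0.0008,"jaw":-1},{"wx":0,"wy":0,"wz":0,"x":0,"y":0,"z":0.0008,"jaw":-1},{"wx":0,"wy":0,"wz":0,"x":0,"y":0,"z":0.0008,"jaw":-1},{"wx":0,"wy":0,"wz":0,"x":0,"y":0,"z":0.0008,"jaw":-1},{"wx":0,"wy":0,"wz":0,"x":0,"y":0,"z":0.0008,"jaw":-1},{"wx":0,"wy":0,"wz":0,"x":0,"y":0,"z":0.0008,"jaw":-1},{"wx":0,"wy":0,"wz":0,"x":0,"y":0,"z":0.0008,"jaw":-1}]'
```

```text
time_s: 13.4
ee_pos: [0.4757, -0.2193, 0.0561]
tcp_rot: [0.756, 0.655, 0.0, 0.0]
ft_force: [-4.5, 2.1, 13.2]
width: 0.03
gripper_force: 40.0
```

```bash
python3 -c "
from h import *
go([.4757,-.2193,.136],-8.2)"
```

```text
t 13.4 pos [ 0.4757 -0.2193  0.0561] w 0.03 F [-4.51  2.08 13.18]
shift [-2.000e-04 -1.000e-04 -2.665e-01] turn [ 0.0003  0.0001 -0.0003]
```

About 10–11 N was held on the die for over a second. I'll lift straight off, slowly at first.

```bash
python3 -m creep '[{"wx":0,"wy":0,"wz":0,"x":0,"y":0,"z":-0.004,"jaw":-1},{"wx":0,"wy":0,"wz":0,"x":0,"y":0,"z":-0.009,"jaw":-1},{"wx":0,"wy":0,"wz":0,"x":0,"y":0,"z":-0.015,"jaw":-1},{"wx":0,"wy":0,"wz":0,"x":0,"y":0,"z":-0.021,"jaw":-1},{"wx":0,"wy":0,"wz":0,"x":0,"y":0,"z":-0.027,"jaw":-1},{"wx":0,"wy":0,"wz":0,"x":0,"y":0,"z":-0.033,"jaw":-1},{"wx":0,"wy":0,"wz":0,"x":0,"y":0,"z":-0.039,"jaw":-1},{"wx":0,"wy":0,"wz":0,"x":0,"y":0,"z":-0.045,"jaw":-1},{"wx":0,"wy":0,"wz":0,"x":0,"y":0,"z":-0.06,"jaw":-1},{"wx":0,"wy":0,"wz":0,"x":0,"y":0,"z":-0.09,"jaw":-1},{"wx":0,"wy":0,"wz":0,"x":0,"y":0,"z":-0.14,"jaw":-1},{"wx":0,"wy":0,"wz":0,"x":0,"y":0,"z":-0.2,"jaw":-1},{"wx":0,"wy":0,"wz":0,"x":0,"y":0,"z":-0.25,"jaw":-1},{"wx":0,"wy":0,"wz":0,"x":0,"y":0,"z":-0.267,"jaw":-1},{"wx":0,"wy":0,"wz":0,"x":0,"y":0,"z":-0.267,"jaw":-1}]'; python3 -c "
from h import *
go([.5209,.1406,.136],1.9)"
```

```text
time_s: 14.9
ee_pos: [0.4759, -0.2193, 0.1363]
tcp_rot: [0.756, 0.655, 0.0, 0.001]
ft_force: [-0.0, 0.4, -1.5]
width: 0.03
gripper_force: 39.9
t 14.9 pos [ 0.4759 -0.2193  0.1363] w 0.03 F [-0.04  0.36 -1.5 ]
shift [ 1.2089e+00 -2.3100e-02  3.0000e-04] turn [ 0.0013  0.0006 -0.1686]
```

```bash
python3 -m creep '[{"wx":0,"wy":0,"wz":-0.02,"x":0.1,"y":-0.0,"z":0,"jaw":-1},{"wx":0,"wy":0,"wz":-0.06,"x":0.2,"y":-0.01,"z":0,"jaw":-1},{"wx":0,"wy":0,"wz":-0.1,"x":0.3,"y":-0.02,"z":0,"jaw":-1},{"wx":0,"wy":0,"wz":-0.14,"x":0.4,"y":-0.023,"z":0,"jaw":-1},{"wx":0,"wy":0,"wz":-0.1686,"x":0.5,"y":-0.023,"z":0,"jaw":-1},{"wx":0,"wy":0,"wz":-0.1686,"x":0.6,"y":-0.023,"z":0,"jaw":-1},{"wx":0,"wy":0,"wz":-0.1686,"x":0.7,"y":-0.023,"z":0,"jaw":-1},{"wx":0,"wy":0,"wz":-0.1686,"x":0.8,"y":-0.023,"z":0,"jaw":-1},{"wx":0,"wy":0,"wz":-0.1686,"x":0.9,"y":-0.023,"z":0,"jaw":-1},{"wx":0,"wy":0,"wz":-0.1686,"x":0.97,"y":-0.023,"z":0,"jaw":-1},{"wx":0,"wy":0,"wz":-0.1686,"x":1,"y":-0.023,"z":0,"jaw":-1},{"wx":0,"wy":0,"wz":-0.1686,"x":1,"y":-0.023,"z":0,"jaw":-1},{"wx":0,"wy":0,"wz":-0.1686,"x":1,"y":-0.023,"z":0,"jaw":-1}]'; python3 -c "
from h import *
go([.5209,.1406,.076],1.9)"
```

```text
time_s: 16.2
ee_pos: [0.5115, 0.078, 0.1352]
tcp_rot: [0.695, 0.719, -0.0, -0.0]
ft_force: [0.7, -0.5, -1.0]
width: 0.0299
gripper_force: 39.9
t 16.2 pos [0.5115 0.078  0.1352] w 0.0299 F [ 0.69 -0.46 -0.99]
shift [0.2076 0.0383 0.1971] turn [-0.0006  0.0002 -0.0002]
```

```bash
python3 -m creep '[{"wx":0,"wy":0,"wz":0,"x":0.1,"y":0.02,"z":0,"jaw":-1},{"wx":0,"wy":0,"wz":0,"x":0.18,"y":0.038,"z":0,"jaw":-1},{"wx":0,"wy":0,"wz":0,"x":0.2076,"y":0.038,"z":0.04,"jaw":-1},{"wx":0,"wy":0,"wz":0,"x":0.2076,"y":0.038,"z":0.1,"jaw":-1},{"wx":0,"wy":0,"wz":0,"x":0.2076,"y":0.038,"z":0.16,"jaw":-1},{"wx":0,"wy":0,"wz":0,"x":0.2076,"y":0.038,"z":0.2,"jaw":-1},{"wx":0,"wy":0,"wz":0,"x":0.2076,"y":0.038,"z":0.2,"jaw":-1},{"wx":0,"wy":0,"wz":0,"x":0.2076,"y":0.038,"z":0.2,"jaw":-1},{"wx":0,"wy":0,"wz":0,"x":0.2076,"y":0.038,"z":0.2,"jaw":-1}]'; python3 -c "
from h import *
go([.5209,.1406,.058],1.9)"
```

```text
time_s: 17.1
ee_pos: [0.5215, 0.1411, 0.0763]
tcp_rot: [0.695, 0.719, 0.001, 0.0]
ft_force: [-0.0, -0.9, -0.7]
width: 0.0295
gripper_force: 39.9
t 17.1 pos [0.5215 0.1411 0.0763] w 0.0295 F [-0.01 -0.92 -0.72]
shift [-0.0017 -0.0021  0.061 ] turn [ 0.0012 -0.0002 -0.0003]
```

```bash
python3 -m creep '[{"wx":0,"wy":0,"wz":0,"x":-0.001,"y":-0.001,"z":0.015,"jaw":-1},{"wx":0,"wy":0,"wz":0,"x":-0.001,"y":-0.001,"z":0.03,"jaw":-1},{"wx":0,"wy":0,"wz":0,"x":-0.001,"y":-0.001,"z":0.037,"jaw":-1},{"wx":0,"wy":0,"wz":0,"x":-0.001,"y":-0.001,"z":0.044,"jaw":-1},{"wx":0,"wy":0,"wz":0,"x":-0.001,"y":-0.001,"z":0.051,"jaw":-1},{"wx":0,"wy":0,"wz":0,"x":-0.001,"y":-0.001,"z":0.058,"jaw":-1},{"wx":0,"wy":0,"wz":0,"x":-0.001,"y":-0.001,"z":0.061,"jaw":-1},{"wx":0,"wy":0,"wz":0,"x":-0.001,"y":-0.001,"z":0.061,"jaw":-1},{"wx":0,"wy":0,"wz":0,"x":-0.001,"y":-0.001,"z":0.061,"jaw":-1}]'; python3 -c "
from h import *
go([.5209,.1406,.0555],1.9)"
```

```text
time_s: 18.0
ee_pos: [0.5208, 0.141, 0.0573]
tcp_rot: [0.695, 0.719, 0.0, 0.0]
ft_force: [-0.4, -0.5, -1.1]
width: 0.0299
gripper_force: 39.9
t 18.0 pos [0.5208 0.141  0.0573] w 0.0299 F [-0.36 -0.5  -1.09]
shift [-0.0014  0.0003  0.0059] turn [ 0.0001 -0.     -0.    ]
```

No contact force yet, so the foot has entered the pocket freely. I'll go down the last bit onto the floor.

```bash
python3 -m creep '[{"wx":0,"wy":0,"wz":0,"x":0,"y":0,"z":0.003,"jaw":-1},{"wx":0,"wy":0,"wz":0,"x":0,"y":0,"z":0.0055,"jaw":-1},{"wx":0,"wy":0,"wz":0,"x":0,"y":0,"z":0.0055,"jaw":-1},{"wx":0,"wy":0,"wz":0,"x":0,"y":0,"z":0.0055,"jaw":-1}]'
```

```text
time_s: 18.4
ee_pos: [0.5209, 0.141, 0.0557]
tcp_rot: [0.695, 0.719, 0.0, 0.0]
ft_force: [-1.2, -0.3, 0.6]
width: 0.03
gripper_force: 39.9
```

Seated: the force rose to +0.6 N, like the 1.1 N read at touch-down on the page. Opening now.

```bash
python3 -m creep '[{"wx":0,"wy":0,"wz":0,"x":0,"y":0,"z":0,"jaw":-0.3},{"wx":0,"wy":0,"wz":0,"x":0,"y":0,"z":0,"jaw":0},{"wx":0,"wy":0,"wz":0,"x":0,"y":0,"z":0,"jaw":1},{"wx":0,"wy":0,"wz":0,"x":0,"y":0,"z":0,"jaw":1},{"wx":0,"wy":0,"wz":0,"x":0,"y":0,"z":0,"jaw":1},{"wx":0,"wy":0,"wz":0,"x":0,"y":0,"z":0,"jaw":1},{"wx":0,"wy":0,"wz":0,"x":0,"y":0,"z":0,"jaw":1},{"wx":0,"wy":0,"wz":0,"x":0,"y":0,"z":0,"jaw":1},{"wx":0,"wy":0,"wz":0,"x":0,"y":0,"z":-0.05,"jaw":1},{"wx":0,"wy":0,"wz":0,"x":0,"y":0,"z":-0.12,"jaw":1},{"wx":0,"wy":0,"wz":0,"x":0,"y":0,"z":-0.25,"jaw":1},{"wx":0,"wy":0,"wz":0,"x":0,"y":0,"z":-0.35,"jaw":1},{"wx":0,"wy":0,"wz":0,"x":0,"y":0,"z":-0.5,"jaw":1},{"wx":0,"wy":0,"wz":0,"x":0,"y":0,"z":-0.5,"jaw":1},{"wx":0,"wy":0,"wz":0,"x":0,"y":0,"z":-0.5,"jaw":1}]'
python3 - <<'E'
from fit import *
q=np.mean([grab('scene')[0] for _ in range(3)],0).astype(np.uint8)
s=lambda c,k:cv2.resize(c,None,fx=k,fy=k,interpolation=cv2.INTER_CUBIC)
p0=cv2.imread('pics/scene0.png'); c=lambda p:np.vstack([s(p[178:223,275:325],6.5),s(p[212:252,355:405],6.5)])
cv2.imwrite('pics/end.png',np.hstack([c(p0),c(q[:,:,::-1])])); print(arm.get_state()['width'])
fit('scene',g(p0),box,[.4743,-.2194,-7.8]); fit('scene',g(q),box,[.4743,-.2194,-7.8])
E
```

```text
time_s: 19.9
ee_pos: [0.5209, 0.141, 0.206]
tcp_rot: [0.695, 0.719, 0.001, 0.0]
ft_force: [0.5, -0.0, -0.0]
width: 0.0945
gripper_force: 0.0
0.09369431164060191
scene box offset mm/deg [ 0.41 -2.1  -1.63] -16.68
scene box offset mm/deg [ 0.44 -2.08 -1.62] -17.97
```

View pics/end.png

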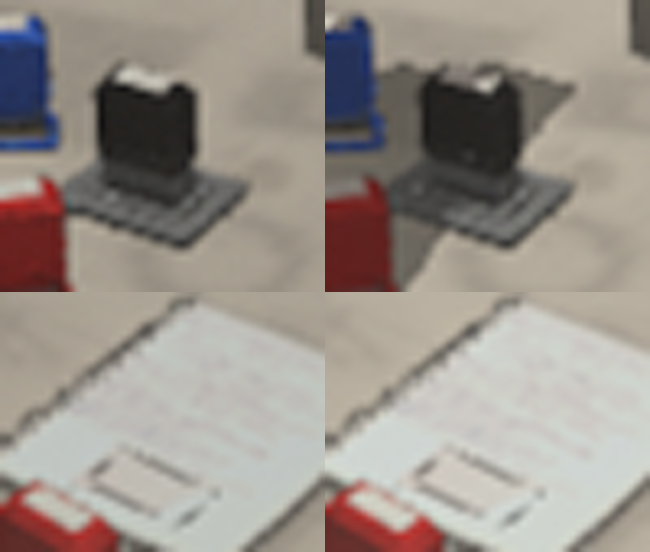

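Before (left) and after (right) match. The stamp is back in its tray, with the cap at about (470,120), and the notebook has not shifted measurably (fit change under 0.1 mm). Handing in.

```bash
python3 -c "
from workcell import arm
print(arm.sign_off())"
```

```text
the job is handed in; nothing more can be done
None
```

The stamp was pressed on the sign-off box with an estimated 10–11 N on the die for about a second, then set back in its tray; the notebook did not measurably shift, and the job is handed in with no verdict returned.

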